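# Put the master sleeve back in its case and snap the case shut

## Robot

A 6-joint arm with a two-finger parallel gripper is mounted at the origin on the work surface. World frame = base frame: x ahead of the robot, y to its left, z up, the work surface at z = 0. Lengths are in m, angles in rad, forces in N, time in s.
With the tool pointing down it reaches from about 0.35 to 0.975 m from the base axis. Payload 17.4 kg.
Tool frame: the origin (TCP) lies between the finger pads; the fingertips stand ahead of it and the grasp point (between the pads) lies 8 mm behind it (arm.tip_reach is the z of the fingertips in the tool frame, in m); z points along the fingers, y is the line along which they close (so a half turn about z gives the same grasp; the last joint's range is limited). The gripper opens to 85 mm and grips with 20 to 120 N. Pads are 22 mm wide; open, the fingers measure 114 mm over their backs; the gripper's body (76 mm by 85 mm) begins 54 mm behind the grasp point. The pads swing forward as they close: fully open they stand 13 mm farther back than shut.
Start: joints at [-1.229, 0.116, 1.442, -0, 1.584, -0.038], TCP at [0.25, -0.627, 0.242] pointing down, gripper open.
Joint ranges: [-2.83, 2.83], [-0.83, 2.19], [0.07, 2.5], [-1.14, 4.28], [0.01, 3], [-2.97, 2.97]. Speed limits (rad/s): [1.89, 1.89, 2.22, 3.14, 3.14, 3.14].

## Interface

Orientations are given as a unit quaternion [w, x, y, z].
In Python, from rig import arm, get_image, job gives the robot as it stands.
- The arm moves only by the tool carry_out, never from a script. Its argument "commands" is a list of rows, each an object with "claw": the opening in per cent of the stroke, from 0 (shut) to 100 (fully open); "slide": the shift along the world's x, y, z in cm, a list of three; "twist": the turn, a rotation vector about the world's x, y, z in rad, a list of three. In form: [{"claw": claw, "slide": [tx, ty, tz], "twist": [rx, ry, rz]}, ...]. A call has exactly 5 rows; each row shifts and turns the commanded pose from where the row before left it; what a row does not reach is not made up. A row lasts 1/12 s, in which the tool goes at most 41.7 mm and 7.16 degrees, less where a joint would pass 70% of its speed; a pose out of reach is approached as far as the arm can. A call is refused whole if a number of a shift passes 4.17 or a number of a turn 0.125, either way. A call with a gripper value outside its range is refused whole. The fingers move at their own pace and stop on an object; "force" is the grip in N (left out, the last holds). Time passes only in rows, so rows that do not move let the fingers close, or fill a call up. It gives the time, the measured TCP pose, the force, the opening and the grip force at its end, in the units of the state.
- arm.read_state(): the state, without advancing time (a new reading comes with each control period).
- get_image(name): name is "scene" or "top"; returns a dict with "img" (420x560x3 uint8, blue, green, red), "camera_matrix" (3x3 intrinsics, pixels), "distortion" ([k1, k2, p1, p2, k3] as OpenCV has them; the pictures are not rectified), "position" and "orientation" of the camera in the world. Camera axes: x right, y down, z forward; pixel columns grow to the right and rows downward; lengths in m; the calibration is good to about 2 mm. A picture is of the moment at which its call begins. There is no depth.
- job.sign_off(): hands the job in; it is judged then, once.
The state is a dict: "clock": time; "joint_pos": joint angles; "joint_vel": joint speeds; "tau": joint torques, N m; "tcp_pos": TCP position; "tool_rot": TCP orientation; "contact_force": force on the tool from outside, world axes, zero at the start; "ft_torque": the same for the moment, N m; "opening": finger opening in m; "grip_force": force on a finger pad.
Only numpy, scipy, OpenCV 4.12 (cv2) and the standard library are available. Lean on these libraries where they do the work, as an engineer would, in place of code of your own. Each camera call takes 0.05 s, during which the arm holds its last target. There are 200 camera calls.

## Task

The checking is finished: lift the steel master sleeve up and off the post of the checking stand, keeping clear of the dial indicator, and set it down flange first, without dropping it, fully home in the round nest of its open foam-lined case. Then swing the upper half of the case over and press its front edge down until the catch snaps and the two halves meet edge to edge. Leave the spare sleeves and the screwdriver where they are.

Things in the scene. Friction and masses are not known exactly. Their poses are not given: they have to be found in the camera images.
- sleeve: The master sleeve: plain turned steel tube with a flange at its foot, standing flange down round the stand's post. Flange 64 mm across, 6 mm thick; a 55 mm step up to 10 mm; above it the tube 50 mm across, wall 4 mm, bore 42 mm. Height 34 mm, mass about 0.2 kg. Origin: centre of its underside, z along its axis towards the plain end.
- stand: Checking stand, fixed: grey base plate 96 mm wide, 15 mm thick, from 48 mm before to 142 mm behind the post. The sleeve rests on the plate, round the post, its underside 15 mm above the bench. A column 18 mm across and 115 mm tall stands 126 mm behind the post. Origin: on the post's axis at bench level; x points from the post to the column, z up.
- post_tip (a point): Top of the stand's upright steel post: 38 mm across with a bevelled tip, 59 mm above the bench. Axes of the stand.
- indicator: Dial indicator on the stand's column, not to be knocked; its frame is the stand's. It lies level on the +x side of the post, 34 to 58 mm above the bench, within 25 mm of the centre line but for a clamp knob reaching 44 mm to +y at the column. Its plunger tip is drawn back to 43 mm from the post's axis.
- case: Lower half of a black hard case, fixed to the bench, open side up: 130 mm (x) by 170 mm (y), walls 4 mm, rim 30 mm above the bench. The upper half is an equal shell hinged to it. Grey foam fills the lower half to 24 mm above the bench, with a round nest in its middle. Origin: centre of its underside at bench level; +x points to the hinge side, y along the hinge, z up.
- nest (a point): Centre of the nest's floor, 6 mm above the bench: where the seated sleeve's origin belongs. The nest is 68 mm across, bevelled to 74 mm at its mouth, 18 mm deep; the seated sleeve stands 16 mm proud of the foam. Axes of the case.
- lid (a joint): Angle of the case's upper half in rad: 0 shut, 1.57 upright, stop at 2.0; it starts open, upright or leaning back. The hinge is stiff (0.22 N m): the lid stays where left. A snap catch at the middle of the front edge (its tongue reaches 10 mm beyond the front wall) resists over the last 7 mm or so and needs about 5 to 12 N at lid_press; past it the lid snaps down and stays.
- lid_hinge (a point): Middle of the hinge line, at the rim's height (30 mm), 69 mm from the case's centre on +x. Turns with the lid: its x axis runs along the lid away from the free edge, z points out of the lid's outside face (up when shut), 30 mm from the rim.
- lid_press (a point): Point on the outside face of the upper half, on the middle line, 15 mm in from its free front edge and 119 mm from the hinge line; 60 mm above the bench when shut. Same axes as lid_hinge.
- spare_a: Spare steel sleeve of the same shape but smaller (flange 54 mm across, 29 mm high), standing on a cardboard sheet 4 mm thick; to be left alone. Origin: centre of its underside.
- spare_b: Second such spare sleeve on the same sheet; to be left alone. Origin: centre of its underside.
- screwdriver: Screwdriver with an orange handle, about 180 mm long, lying on the bench between the case and the stand; to be left alone. Origin: middle of its underside, x along it towards the tip.
Not all that is in view belongs to the job. What is shaped like the sleeve but red or yellow is not meant.

How it is judged:
On the way, in this order (a step that is already met when the one before it is completed fails the run):
1. the sleeve is lifted up clear of the post (z of sleeve in the frame of stand above 0.06 m), for 0.1 s.
2. the sleeve lies flat on the floor of the nest and is let go (horizontal distance between sleeve and nest below 0.005 m and z of sleeve in the frame of nest below 0.003 m and angle between sleeve's own z axis and vertical below 0.06 rad and contact force between the fingers and sleeve below 0.1 N), for 0.2 s.
At the end, for the whole second after the job is handed in: The case is shut and caught, its halves meeting to within 2 mm at the front edge (lid angle under 0.015 rad), with the sleeve inside, flange down on the floor of the nest (within 3 mm in height, 5 mm of its centre and 0.06 rad of upright) (value of joint lid below 0.015 rad and horizontal distance between sleeve and nest below 0.005 m and z of sleeve in the frame of nest below 0.003 m and angle between sleeve's own z axis and vertical below 0.06 rad); the robot touches nothing.
It fails at once if the sleeve is let go high above the nest (its underside more than 6 mm over the foam) and drops (horizontal distance between sleeve and nest below 0.08 m and z of sleeve in the frame of nest above 0.024 m and contact force between the fingers and sleeve below 0.01 N).
It fails at once if the dial indicator is knocked (more than 5 N) (contact force between anything else and indicator above 5 N).
It fails at once if a spare sleeve or the screwdriver is moved by more than 20 mm (distance of any of spare_a, spare_b, screwdriver from where it was at the start of the episode above 0.02 m).
It also fails if it takes over 69 s, if anything falls off the work surface, if the arm or the gripper's body presses on something with over 40 N, if the wrist force passes 120 N, or if a joint passes its speed limit or range.

## Working session

There is one attempt and no reset: what is moved stays moved. The work goes in short steps, Python scripts to look and compute and a tool call to move; the robot and the scene stay as the last step left them, time stands still between calls to the robot, and variables do not carry over. Pictures are saved under pics/ and viewed, at most 10 in all, crops included, and the job is handed in when it is done.

Besides the shell and the picture viewer there is one more tool, called after "Emit:" in YAML: its name, and indented under it one key for each argument. carry_out: Moves the arm, as the interface text tells. Its arguments: {"type":"object","properties":{"commands":{"type":"array"},"force":{"type":"number"}},"required":["commands"]}

```bash
mkdir -p pics; cat > h.py <<'E'
import numpy as np, cv2
from rig import arm,get_image,job
from scipy.spatial.transform import Rotation as R
def cam(n,save=None):
    d=get_image(n)
    if save: cv2.imwrite('pics/'+save,d['img'])
    q=np.array(d['orientation'],float)
    Rm=q if q.shape==(3,3) else R.from_quat(q[[1,2,3,0]]).as_matrix()
    return d,np.array(d['camera_matrix'],float),np.array(d['distortion'],float),np.array(d['position'],float),Rm
def ray(c,px,z):
    d,K,D,p,Rm=c
    u=cv2.undistortPoints(np.array(px,float).reshape(-1,1,2),K,D).reshape(-1,2)
    v=np.c_[u,np.ones(len(u))]@Rm.T
    return p+v*((z-p[2])/v[:,2])[:,None]
def proj(c,P):
    d,K,D,p,Rm=c
    X=(np.array(P,float).reshape(-1,3)-p)@Rm
    return cv2.projectPoints(X,np.zeros(3),np.zeros(3),K,D)[0].reshape(-1,2)
E
python3 - <<'E'
from h import *
import pickle
for n in('scene','top'):
    c=cam(n,n+'0.png'); pickle.dump(c,open(n+'.pkl','wb')); print(n,c[3],c[4].round(3).tolist(),c[1][0,0])
s=arm.read_state();print(s, arm.tip_reach)
E
```

```text
scene [1.19481119 0.13785879 1.007465  ] [[-0.255, 0.792, -0.555], [0.967, 0.201, -0.159], [-0.014, -0.577, -0.817]] 545.3655368681427
top [ 0.36633401 -0.04340968  0.95707936] [[-0.112, -0.968, 0.224], [-0.994, 0.11, -0.021], [-0.004, -0.225, -0.974]] 407.67411026919314
{'clock': 0.1, 'joint_pos': array([-1.22878047e+00,  1.16473084e-01,  1.44218694e+00, -1.66729187e-05,
        1.58404807e+00, -3.77791331e-02]), 'joint_vel': array([-0.00085526, -0.00257459, -0.00133002, -0.00214551,  0.00040654,
       -0.00081555]), 'tau': array([ 2.24129755e-03, -7.33666921e+01, -6.33789396e+01,  2.87419812e-05,
        5.31037615e-03,  3.30710657e-05]), 'tcp_pos': array([ 0.25018782, -0.62674401,  0.24161952]), 'tool_rot': array([-5.50013407e-04,  9.82023456e-01,  1.88758099e-01, -9.27516915e-05]), 'contact_force': array([ 0.33913773, -0.26334121, -0.05572466]), 'ft_torque': array([-0.0290966 ,  0.02228136,  0.04986359]), 'grip_force': 0.0, 'opening': 0.08531070240677423} 0.011
```

View pics/scene0.png

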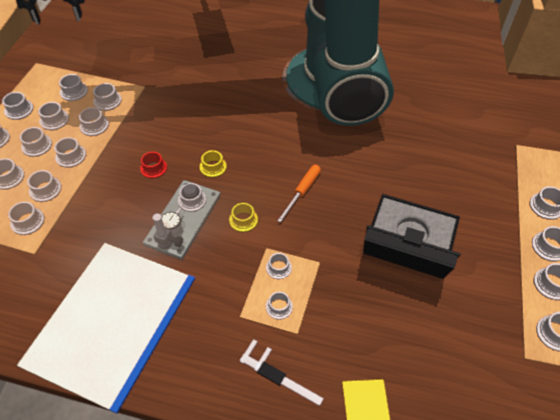

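View pics/top0.png

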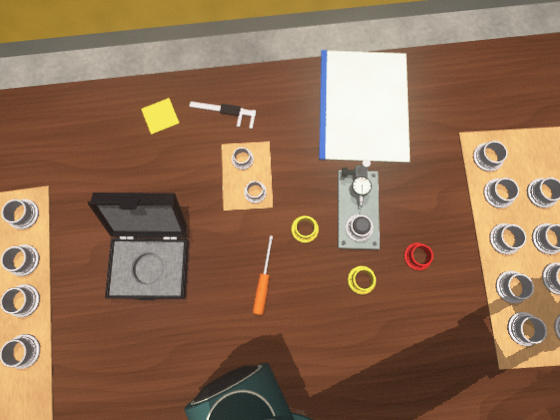

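Candidates for the sleeve in the top view are: the one on the stand's post (360,228), the spares (242,157) and (255,190), yellow rings (305,229) and (362,280), a red ring (419,256), and tray sleeves at the left and right. By the description, it is the one on the post at (360,228). I'll check it and the case in close crops.

```bash
python3 - <<'E'
from h import *
a=cv2.imread('pics/top0.png')
x=cv2.resize(a[155:260,310:410],None,fx=5.5,fy=5.5,interpolation=cv2.INTER_CUBIC)
cv2.imwrite('pics/c1.png',x)
x=cv2.resize(a[180:310,80:200],None,fx=4.6,fy=4.6,interpolation=cv2.INTER_CUBIC)
cv2.imwrite('pics/c2.png',x)
E
```

```text
(no output)
```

View pics/c1.png

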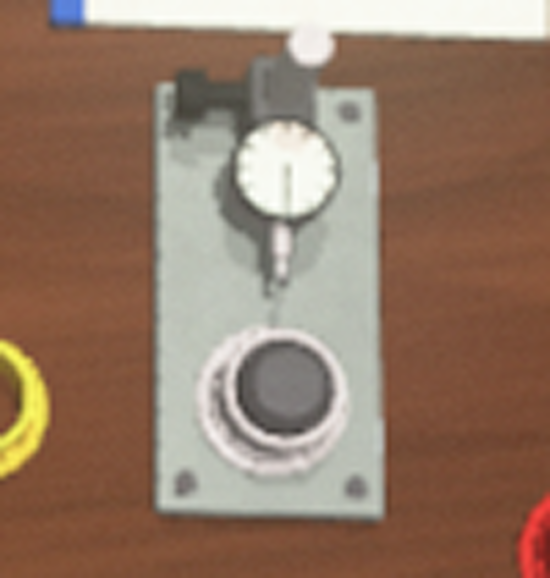

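View pics/c2.png

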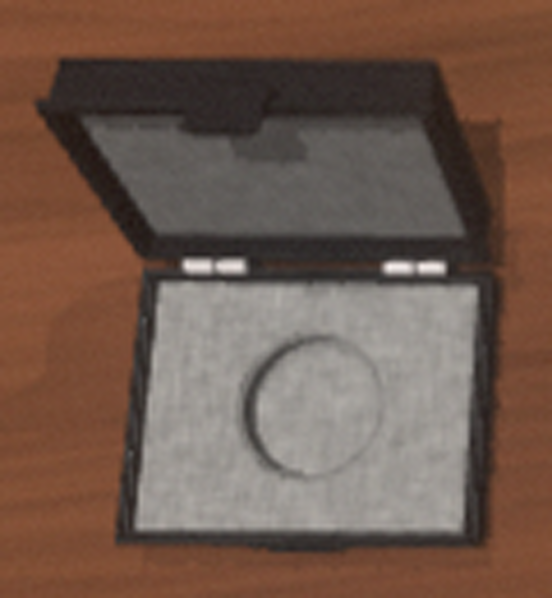

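The crops confirm the master sleeve on the dark post: its top ring centre is at crop (285,388), with the indicator behind it. In the case crop, the nest mouth centre is at about (314,407), and the lid leans back past upright.

```bash
python3 - <<'E'
from h import *
import pickle
c=pickle.load(open('top.pkl','rb'))
A=lambda p:np.array(p,float)/5.5+[310-.4,155-.4]
B=lambda p:np.array(p,float)/4.6+[80-.4,180-.4]
pl=ray(c,A([[155,88],[375,88],[383,515],[157,512]]),.015);print('plate',pl.round(4).tolist())
print([np.linalg.norm(pl[i]-pl[(i+1)%4]).round(4) for i in range(4)])
x=(pl[0]+pl[1]-pl[2]-pl[3])/2;x/=np.linalg.norm(x);print('yaw',np.arctan2(x[1],x[0]),'post from plate',pl.mean(0)-x*.047)
print('ring',ray(c,A([285,388]),.049),'flange',ray(c,A([273,402]),.021),'post',ray(c,A([286,386]),.059))
r=ray(c,B([[145,270],[497,270],[487,543],[118,543]]),.03);print('rim',r.round(4).tolist(),r.mean(0))
print([np.linalg.norm(r[i]-r[(i+1)%4]).round(4) for i in range(4)])
x=(r[0]+r[1]-r[2]-r[3])/2;print('yaw',np.arctan2(x[1],x[0]),'lr',np.arctan2(*(-(r[0]-r[1]+r[3]-r[2])[:2])[::1]))
n=ray(c,B([[314,407],[245,407],[384,407],[314,335],[314,478]]),.024);print('nest',n.round(4).tolist())
# scene crops
s=pickle.load(open('scene.pkl','rb'))
im=s[0]['img']
a=cv2.resize(im[175:260,140:225],None,fx=4.7,fy=4.7,interpolation=cv2.INTER_CUBIC)
b=cv2.resize(im[190:275,360:445],None,fx=4.7,fy=4.7,interpolation=cv2.INTER_CUBIC)
b2=cv2.resize(im[190:290,360:460],(399,399),interpolation=cv2.INTER_CUBIC)
cv2.imwrite('pics/c3.png',np.hstack([a,b2]))
E
```

```text
plate [[0.6599, -0.2058, 0.015], [0.649, -0.302, 0.015], [0.4623, -0.2745, 0.015], [0.4743, -0.1801, 0.015]]
[np.float64(0.0968), np.float64(0.1887), np.float64(0.0952), np.float64(0.1874)]
yaw -0.14187294859170785 post from plate [ 0.51484506 -0.23397108  0.015     ]
ring [[ 0.51515567 -0.23474145  0.049     ]] flange [[ 0.51435718 -0.23466206  0.021     ]] post [[ 0.51428908 -0.23316649  0.059     ]]
rim [[0.5525, 0.3377, 0.03], [0.5327, 0.1624, 0.03], [0.4001, 0.1752, 0.03], [0.4199, 0.3532, 0.03]] [0.47632659 0.25712671 0.03      ]
[np.float64(0.1765), np.float64(0.1333), np.float64(0.1791), np.float64(0.1335)]
yaw -0.10613126819143207 lr -3.030053472610231
nest [[0.4756, 0.258, 0.024], [0.4794, 0.292, 0.024], [0.4717, 0.2235, 0.024], [0.5114, 0.2566, 0.024], [0.4409, 0.2593, 0.024]]Traceback (most recent call last):
  File "<stdin>", line 20, in <module>
    return _nx.concatenate(arrs, 1, dtype=dtype, casting=casting)
           ~~~~~~~~~~~~~~~^^^^^^^^^^^^^^^^^^^^^^^^^^^^^^^^^^^^^^^
ValueError: all the input array dimensions except for the concatenation axis must match exactly, but along dimension 0, the array at index 0 has size 400 and the array at index 1 has size 399
```

```bash
python3 - <<'E'
from h import *
import pickle
s=pickle.load(open('scene.pkl','rb'))
im=s[0]['img']
a=cv2.resize(im[175:260,140:225],(400,400),interpolation=cv2.INTER_CUBIC)
b=cv2.resize(im[185:285,360:460],(400,400),interpolation=cv2.INTER_CUBIC)
cv2.imwrite('pics/c3.png',np.hstack([a,b]))
E
```

```text
(no output)
```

View pics/c3.png

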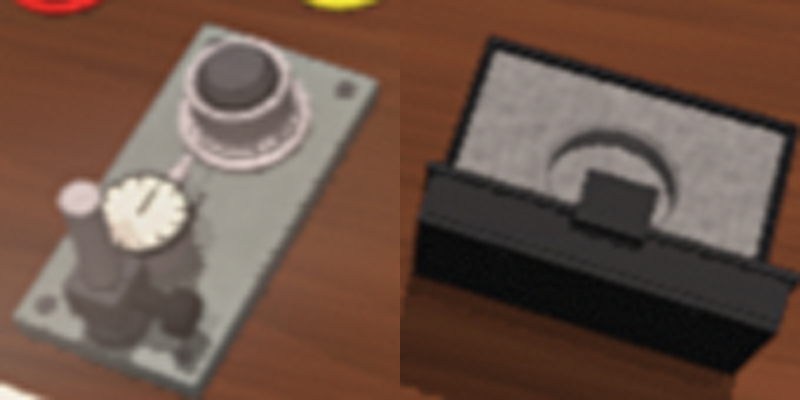

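```bash
python3 - <<'E'
from h import *
import pickle
from scipy.optimize import least_squares
c=pickle.load(open('top.pkl','rb'));s=pickle.load(open('scene.pkl','rb'))
A=lambda p:np.array(p,float)/5.5+[309.6,154.6]
B=lambda p:np.array(p,float)/4.6+[79.6,179.6]
C=lambda p:np.array(p,float)/(400/85)+[139.6,174.6]
D=lambda p:(np.array(p,float)-[400,0])/4+[359.6,184.6]
print('scene ring',ray(s,C([238,82]),.049),'post',ray(s,C([238,75]),.059))
def W(p,P): # pose x,y,yaw
    r=R.from_euler('z',p[2]).as_matrix(); return np.array(P)@r.T+[p[0],p[1],0]
plate=[[.142,.048,.015],[.142,-.048,.015],[-.048,-.048,.015],[-.048,.048,.015]]
f=lambda p:np.r_[proj(c,W(p,plate))-A([[155,88],[375,88],[383,515],[157,512]]), proj(s,W(p,plate))-C([[195,393],[15,320],[205,25],[378,80]]) , proj(c,W(p,[[0,0,.059]]))-A([[286,386]]), proj(s,W(p,[[0,0,.059]]))-C([[238,75]])].ravel()
r=least_squares(f,[.515,-.234,-.142],loss='soft_l1');print('stand',r.x.round(4),f(r.x).round(1))
rim=[[.065,.085,.03],[.065,-.085,.03],[-.065,-.085,.03],[-.065,.085,.03]]
def lid(t,d,h,y): return [.069-d*np.cos(t)+h*np.sin(t),y,.03+d*np.sin(t)+h*np.cos(t)]
def g(p):
    t=p[3]
    return np.r_[proj(c,W(p,rim))-B([[147,272],[495,272],[485,541],[120,541]]),
     proj(c,W(p,[[0,0,.024]]))-B([[314,407]]),
     proj(s,W(p,rim[2:]))-D([[492,38],[797,125]])[:],
     proj(c,W(p,[lid(t,.134,0,.085),lid(t,.134,.03,.085),lid(t,.134,.03,-.085)]))-B([[40,105],[60,60],[435,62]]),
     proj(s,W(p,[lid(t,.134,0,-.085),lid(t,.134,0,.085),lid(t,.134,.03,-.085),lid(t,.134,.03,.085)]))-D([[428,165],[797,278],[415,222],[778,328]])].ravel()
for t0 in(1.6,1.9):
    r=least_squares(g,[.476,.2575,-.106,t0],loss='soft_l1');print('case',r.x.round(4),g(r.x).round(1).reshape(-1,2).tolist())
for n,k,pts in(('sprA top',c,[[242,157],[255,190]]),):print(ray(k,pts,.033))
print('sd',ray(c,[[270,238],[260,312]],.015))
E
```

```text
scene ring [[ 0.51884605 -0.23382238  0.049     ]] post [[ 0.5219539 -0.2313417  0.059    ]]
stand [ 0.5167 -0.234  -0.1397] [-0.  -1.6 -0.4 -0.6  0.1 -0.1 -0.2 -0.7  0.6 -1.5 -0.3 -0.4  0.4 -0.7
  0.5 -0.3  0.2 -1.1 -0.4 -2. ]
case [ 0.4766  0.259  -0.1132  1.9567] [[0.3, 0.2], [-1.6, 0.3], [-2.6, -0.3], [0.6, -0.5], [-0.5, -0.4], [-0.2, -0.8], [-0.6, -0.8], [0.9, 0.8], [0.5, -1.2], [0.7, -1.6], [1.7, -0.6], [0.0, -1.6], [0.2, -0.0], [0.4, 1.4]]
case [ 0.4766  0.259  -0.1132  1.9567] [[0.3, 0.2], [-1.6, 0.3], [-2.6, -0.3], [0.6, -0.5], [-0.5, -0.4], [-0.2, -0.8], [-0.6, -0.8], [0.9, 0.8], [0.5, -1.2], [0.7, -1.6], [1.7, -0.6], [0.0, -1.6], [0.2, -0.0], [0.4, 1.4]]
[[ 0.71408925  0.02042486  0.033     ]
 [ 0.62893744 -0.00265642  0.033     ]]
sd [[ 0.5145642  -0.02545897  0.015     ]
 [ 0.35060791  0.01431967  0.015     ]]
```

Emit:
carry_out:
  commands:
    - {"claw":100,"slide":[2.2,3.3,0],"twist":[0,0,-0.104]}
    - {"claw":100,"slide":[2.2,3.3,0],"twist":[0,0,-0.104]}
    - {"claw":100,"slide":[2.2,3.3,0],"twist":[0,0,-0.104]}
    - {"claw":100,"slide":[2.2,3.3,0],"twist":[0,0,-0.104]}
    - {"claw":100,"slide":[2.2,3.3,0],"twist":[0,0,-0.104]}

```text
clock: 0.52
tcp_pos: [0.3607, -0.4602, 0.2419]
tool_rot: [-0.0, 0.997, -0.073, -0.0]
contact_force: [0.6, -0.7, 1.3]
opening: 0.0858
grip_force: 0.0
```

Emit:
carry_out:
  commands:
    - {"claw":100,"slide":[2.2,3.3,0],"twist":[0,0,0]}
    - {"claw":100,"slide":[2.2,3.3,0],"twist":[0,0,0]}
    - {"claw":100,"slide":[2.2,3.3,0],"twist":[0,0,0]}
    - {"claw":100,"slide":[2.2,3.3,0],"twist":[0,0,0]}
    - {"claw":100,"slide":[2.2,3.3,0],"twist":[0,0,0]}

```text
clock: 0.93
tcp_pos: [0.4708, -0.2951, 0.2422]
tool_rot: [-0.0, 0.998, -0.07, -0.0]
contact_force: [0.7, -1.3, -0.4]
opening: 0.0853
grip_force: 0.0
```

Emit:
carry_out:
  commands:
    - {"claw":100,"slide":[2.2,3.0,0],"twist":[0,0,0]}
    - {"claw":100,"slide":[2.0,3.0,-2],"twist":[0,0,0]}
    - {"claw":100,"slide":[0,0,-4],"twist":[0,0,0]}
    - {"claw":100,"slide":[0,0,-4],"twist":[0,0,0]}
    - {"claw":100,"slide":[0,0,0],"twist":[0,0,0]}

```text
clock: 1.35
tcp_pos: [0.5098, -0.2348, 0.1344]
tool_rot: [-0.002, 0.998, -0.069, -0.005]
contact_force: [-1.5, 0.1, -1.7]
opening: 0.0853
grip_force: 0.0
```

Emit:
carry_out:
  commands:
    - {"claw":100,"slide":[0.55,0.05,-2],"twist":[0,0,0]}
    - {"claw":100,"slide":[0,0,-2],"twist":[0,0,0]}
    - {"claw":100,"slide":[0,0,-2],"twist":[0,0,0]}
    - {"claw":100,"slide":[0,0,0],"twist":[0,0,0]}
    - {"claw":100,"slide":[0,0,0],"twist":[0,0,0]}

```text
clock: 1.77
tcp_pos: [0.5177, -0.2368, 0.0834]
tool_rot: [-0.0, 0.998, -0.07, -0.0]
contact_force: [0.0, -0.7, 0.9]
opening: 0.0853
grip_force: 0.0
```

```bash
python3 - <<'E'
from h import *
print(arm.read_state()['tcp_pos'])
im=cam('scene')[0]['img'];it=cam('top')[0]['img']
a=cv2.resize(im[140:260,130:250],(400,400),interpolation=cv2.INTER_CUBIC)
b=cv2.resize(it[155:275,310:430],(400,400),interpolation=cv2.INTER_CUBIC)
cv2.imwrite('pics/c4.png',np.hstack([a,b]))
E
```

```text
[ 0.51769227 -0.23675809  0.08341451]
```

View pics/c4.png

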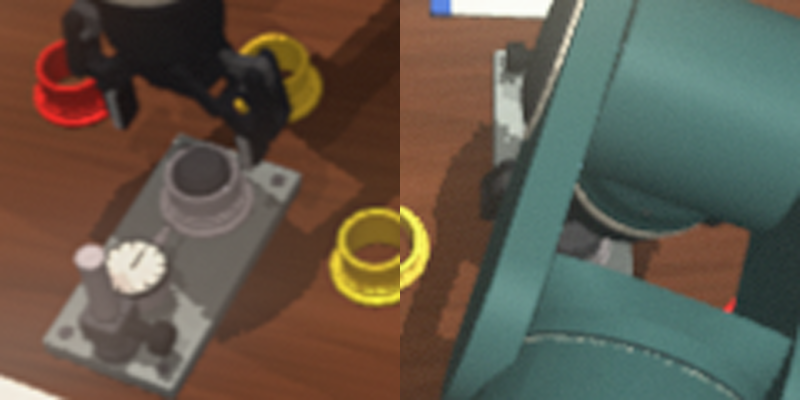

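The fingers straddle the sleeve in the scene crop, with pad tips at about (122,127) and (248,162). Next I'll work out the tip height.

```bash
python3 - <<'E'
from h import *
import pickle
s=pickle.load(open('scene.pkl','rb'));t=arm.read_state()['tcp_pos']
y=np.array([np.sin(-.14)*-1,np.cos(-.14),0]);x=np.array([np.cos(-.14),np.sin(-.14),0])
for z in(.075,.08,.085,.09):
  for fx in (0,.011):
    P=[t-.043*y+fx*x,t+.043*y+fx*x];P=np.array(P);P[:,2]=z
    print(z,fx,((proj(s,P)-[129.6,139.6])*400/120).round().tolist())
E
```

```text
0.075 0 [[135.0, 130.0], [251.0, 168.0]]
0.075 0.011 [[127.0, 142.0], [243.0, 181.0]]
0.08 0 [[134.0, 125.0], [250.0, 164.0]]
0.08 0.011 [[126.0, 137.0], [242.0, 176.0]]
0.085 0 [[133.0, 120.0], [249.0, 159.0]]
0.085 0.011 [[124.0, 132.0], [242.0, 171.0]]
0.09 0 [[131.0, 115.0], [248.0, 154.0]]
0.09 0.011 [[123.0, 127.0], [241.0, 166.0]]
```

Emit:
carry_out:
  commands:
    - {"claw":100,"slide":[-0.2,0.25,-1],"twist":[0,0,0]}
    - {"claw":100,"slide":[0,0,-1],"twist":[0,0,0]}
    - {"claw":100,"slide":[0,0,0],"twist":[0,0,0]}
    - {"claw":100,"slide":[0,0,0],"twist":[0,0,0]}
    - {"claw":100,"slide":[0,0,0],"twist":[0,0,0]}

```text
clock: 2.28
tcp_pos: [0.5157, -0.2339, 0.0624]
tool_rot: [-0.0, 0.998, -0.07, -0.0]
contact_force: [-0.0, 1.1, 0.8]
opening: 0.0854
grip_force: 0.0
```

Emit:
carry_out:
  commands:
    - {"claw":100,"slide":[0,0,-1],"twist":[0,0,0]}
    - {"claw":100,"slide":[0,0,-1],"twist":[0,0,0]}
    - {"claw":100,"slide":[0,0,0],"twist":[0,0,0]}
    - {"claw":65,"slide":[0,0,0],"twist":[0,0,0]}
    - {"claw":62,"slide":[0,0,0],"twist":[0,0,0]}
  force: 50

```text
clock: 2.7
tcp_pos: [0.5157, -0.2339, 0.0422]
tool_rot: [-0.0, 0.998, -0.07, -0.0]
contact_force: [-0.5, -0.3, 0.3]
opening: 0.0638
grip_force: 0.0
```

Emit:
carry_out:
  commands:
    - {"claw":40,"slide":[0,0,0],"twist":[0,0,0]}
    - {"claw":40,"slide":[0,0,0],"twist":[0,0,0]}
    - {"claw":40,"slide":[0,0,0],"twist":[0,0,0]}
    - {"claw":40,"slide":[0,0,0],"twist":[0,0,0]}
    - {"claw":40,"slide":[0,0,0],"twist":[0,0,0]}
  force: 50

```text
clock: 3.12
tcp_pos: [0.5161, -0.2341, 0.0432]
tool_rot: [0.0, 0.998, -0.07, 0.001]
contact_force: [-1.4, 0.0, 6.0]
opening: 0.0477
grip_force: 52.3
```

Emit:
carry_out:
  commands:
    - {"claw":40,"slide":[0,0,0.5],"twist":[0,0,0]}
    - {"claw":40,"slide":[0,0,1],"twist":[0,0,0]}
    - {"claw":40,"slide":[0,0,1],"twist":[0,0,0]}
    - {"claw":40,"slide":[0,0,1],"twist":[0,0,0]}
    - {"claw":40,"slide":[0,0,1],"twist":[0,0,0]}

```text
clock: 3.53
tcp_pos: [0.5159, -0.234, 0.0888]
tool_rot: [0.0, 0.998, -0.07, 0.0]
contact_force: [0.2, 0.6, -1.4]
opening: 0.0484
grip_force: 51.9
```

Emit:
carry_out:
  commands:
    - {"claw":40,"slide":[0,0,1.5],"twist":[0,0,0]}
    - {"claw":40,"slide":[0,0,2],"twist":[0,0,0]}
    - {"claw":40,"slide":[0,0,2],"twist":[0,0,0]}
    - {"claw":40,"slide":[0,0,2],"twist":[0,0,0]}
    - {"claw":40,"slide":[0,0,0],"twist":[0,0,0]}

```text
clock: 3.95
tcp_pos: [0.517, -0.2345, 0.1675]
tool_rot: [0.001, 0.998, -0.07, 0.003]
contact_force: [0.7, -0.5, -0.9]
opening: 0.0482
grip_force: 52.0
```

```bash
python3 - <<'E'
from h import *
s=arm.read_state();print(s['tcp_pos'],s['contact_force'],s['grip_force'],s['opening'])
im=cam('scene')[0]['img']
a=cv2.resize(im[90:240,110:260],(500,500),interpolation=cv2.INTER_CUBIC)
cv2.imwrite('pics/c5.png',a)
E
```

```text
[ 0.51695301 -0.23453082  0.16750462] [ 0.74733259 -0.49797246 -0.89136559] 52.01471515931189 0.04818071243104302
```

View pics/c5.png

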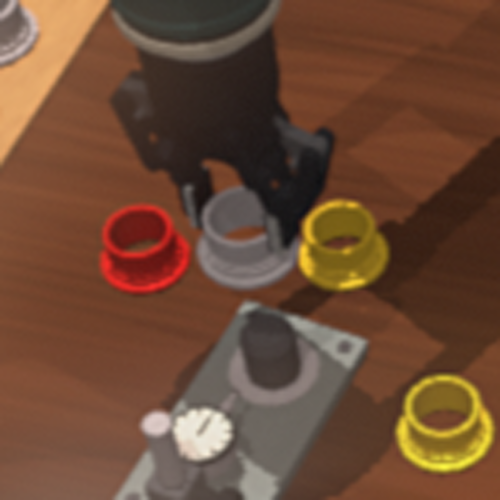

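The sleeve is held level and well clear of the post. Its top ring is at about (240,220) in the crop, and the indicator is untouched. Next I'll carry it to the case.

Emit:
carry_out:
  commands:
    - {"claw":40,"slide":[-0.3,2,0],"twist":[0,0,0]}
    - {"claw":40,"slide":[-0.3,3.5,0],"twist":[0,0,0]}
    - {"claw":40,"slide":[-0.3,4,0],"twist":[0,0,0]}
    - {"claw":40,"slide":[-0.3,4,0],"twist":[0,0,0]}
    - {"claw":40,"slide":[-0.3,4,0],"twist":[0,0,0]}

```text
clock: 4.42
tcp_pos: [0.4998, -0.0574, 0.1612]
tool_rot: [-0.0, 0.998, -0.07, -0.001]
contact_force: [1.2, -0.3, -0.7]
opening: 0.0483
grip_force: 52.1
```

Emit:
carry_out:
  commands:
    - {"claw":40,"slide":[-0.3,4,0],"twist":[0,0,0]}
    - {"claw":40,"slide":[-0.3,4,0],"twist":[0,0,0]}
    - {"claw":40,"slide":[-0.3,4,0],"twist":[0,0,0]}
    - {"claw":40,"slide":[-0.3,4,0],"twist":[0,0,0]}
    - {"claw":40,"slide":[-0.3,4,0],"twist":[0,0,0]}

```text
clock: 4.83
tcp_pos: [0.4847, 0.1429, 0.1614]
tool_rot: [0.0, 0.998, -0.07, -0.0]
contact_force: [1.3, -0.6, -1.6]
opening: 0.048
grip_force: 52.1
```

Emit:
carry_out:
  commands:
    - {"claw":40,"slide":[-0.3,4,0],"twist":[0,0,0.03]}
    - {"claw":40,"slide":[-0.3,4,0],"twist":[0,0,0]}
    - {"claw":40,"slide":[-0.3,2.5,-1],"twist":[0,0,0]}
    - {"claw":40,"slide":[-0.2,1.3,-2],"twist":[0,0,0]}
    - {"claw":40,"slide":[0,0,0],"twist":[0,0,0]}

```text
clock: 5.25
tcp_pos: [0.4726, 0.2609, 0.1277]
tool_rot: [0.001, 0.999, -0.054, -0.002]
contact_force: [-1.4, -0.2, -3.6]
opening: 0.0478
grip_force: 52.5
```

Emit:
carry_out:
  commands:
    - {"claw":40,"slide":[0,0,0],"twist":[0,0,0]}
    - {"claw":40,"slide":[0,0,0],"twist":[0,0,0]}
    - {"claw":40,"slide":[0,0,0],"twist":[0,0,0]}
    - {"claw":40,"slide":[0,0,0],"twist":[0,0,0]}
    - {"claw":40,"slide":[0,0,0],"twist":[0,0,0]}

```text
clock: 5.67
tcp_pos: [0.4751, 0.2585, 0.133]
tool_rot: [-0.0, 0.998, -0.056, 0.0]
contact_force: [-0.3, -0.3, -3.1]
opening: 0.0479
grip_force: 52.5
```

```bash
python3 - <<'E'
from h import *
s=arm.read_state();print(s['tcp_pos'],s['contact_force'],s['grip_force'],s['opening'])
im=cam('scene')[0]['img'];it=cam('top')[0]['img']
a=cv2.resize(im[130:280,340:490],(400,400),interpolation=cv2.INTER_CUBIC)
b=cv2.resize(it[180:310,80:210],(400,400),interpolation=cv2.INTER_CUBIC)
cv2.imwrite('pics/c6.png',np.hstack([a,b]))
E
```

```text
[0.47514053 0.25853997 0.13296742] [-0.2574114  -0.25439764 -3.08234247] 52.506525702774525 0.047916076838891764
```

View pics/c6.png

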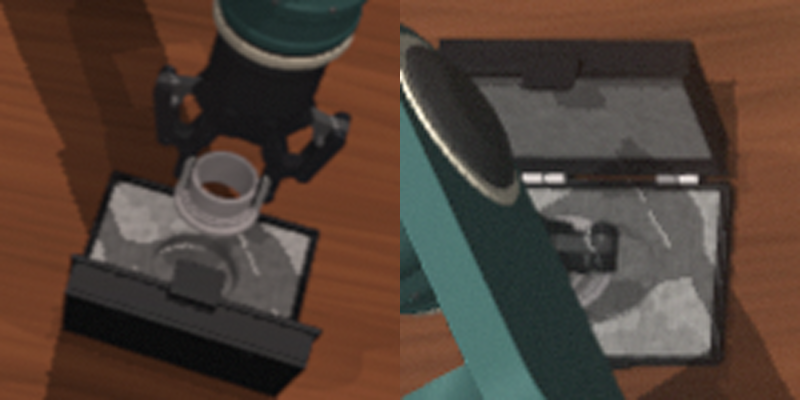

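The sleeve hangs over the nest, with its ring at about (223,180) in the left crop. I'll lower partway and check the offset.

```bash
python3 - <<'E'
from h import *
import pickle
s=pickle.load(open('scene.pkl','rb'))
print(ray(s,np.array([[223,180]])*150/400+[339.6,129.6],.139), ((proj(s,[.4751,.2585,.139])-[339.6,129.6])*400/150))
E
```

```text
[[0.48040809 0.25698377 0.139     ]] [[225.73360812 174.9335086 ]]
```

Emit:
carry_out:
  commands:
    - {"claw":40,"slide":[0.1,0,-1.5],"twist":[0,0,0]}
    - {"claw":40,"slide":[0,0,-2],"twist":[0,0,0]}
    - {"claw":40,"slide":[0,0,-2],"twist":[0,0,0]}
    - {"claw":40,"slide":[0,0,-1],"twist":[0,0,0]}
    - {"claw":40,"slide":[0,0,0],"twist":[0,0,0]}

```text
clock: 6.18
tcp_pos: [0.4748, 0.2585, 0.0651]
tool_rot: [0.001, 0.998, -0.055, -0.001]
contact_force: [-0.9, 0.2, -2.6]
opening: 0.0477
grip_force: 52.5
```

Emit:
carry_out:
  commands:
    - {"claw":40,"slide":[0,-0.05,-0.5],"twist":[0,0,0]}
    - {"claw":40,"slide":[0,0,-0.5],"twist":[0,0,0]}
    - {"claw":40,"slide":[0,0,-0.3],"twist":[0,0,0]}
    - {"claw":40,"slide":[0,0,-0.2],"twist":[0,0,0]}
    - {"claw":40,"slide":[0,0,0],"twist":[0,0,0]}

```text
clock: 6.6
tcp_pos: [0.4757, 0.2586, 0.0522]
tool_rot: [-0.0, 0.998, -0.055, -0.0]
contact_force: [0.6, -0.1, -2.0]
opening: 0.048
grip_force: 52.5
```

Emit:
carry_out:
  commands:
    - {"claw":40,"slide":[0,0,-0.2],"twist":[0,0,0]}
    - {"claw":40,"slide":[0,0,-0.2],"twist":[0,0,0]}
    - {"claw":40,"slide":[0,0,-0.1],"twist":[0,0,0]}
    - {"claw":40,"slide":[0,0,0],"twist":[0,0,0]}
    - {"claw":40,"slide":[0,0,0],"twist":[0,0,0]}

```text
clock: 7.02
tcp_pos: [0.4757, 0.2586, 0.0473]
tool_rot: [0.0, 0.998, -0.055, -0.0]
contact_force: [0.2, 0.1, -1.6]
opening: 0.048
grip_force: 52.5
```

Emit:
carry_out:
  commands:
    - {"claw":40,"slide":[0,0,-0.2],"twist":[0,0,0]}
    - {"claw":40,"slide":[0,0,-0.2],"twist":[0,0,0]}
    - {"claw":40,"slide":[0,0,-0.1],"twist":[0,0,0]}
    - {"claw":40,"slide":[0,0,0],"twist":[0,0,0]}
    - {"claw":40,"slide":[0,0,0],"twist":[0,0,0]}

```text
clock: 7.43
tcp_pos: [0.4757, 0.2586, 0.0422]
tool_rot: [0.0, 0.998, -0.055, -0.0]
contact_force: [0.8, -0.2, -2.0]
opening: 0.048
grip_force: 52.5
```

Emit:
carry_out:
  commands:
    - {"claw":40,"slide":[0,0,-0.2],"twist":[0,0,0]}
    - {"claw":40,"slide":[0,0,-0.2],"twist":[0,0,0]}
    - {"claw":40,"slide":[0,0,-0.1],"twist":[0,0,0]}
    - {"claw":40,"slide":[0,0,0],"twist":[0,0,0]}
    - {"claw":40,"slide":[0,0,0],"twist":[0,0,0]}

```text
clock: 7.85
tcp_pos: [0.4757, 0.2586, 0.0372]
tool_rot: [0.0, 0.998, -0.055, -0.0]
contact_force: [-0.2, 0.4, -2.3]
opening: 0.0482
grip_force: 52.5
```

Emit:
carry_out:
  commands:
    - {"claw":40,"slide":[0,0,-0.1],"twist":[0,0,0]}
    - {"claw":40,"slide":[0,0,-0.1],"twist":[0,0,0]}
    - {"claw":40,"slide":[0,0,-0.1],"twist":[0,0,0]}
    - {"claw":40,"slide":[0,0,0],"twist":[0,0,0]}
    - {"claw":40,"slide":[0,0,0],"twist":[0,0,0]}

```text
clock: 8.27
tcp_pos: [0.4757, 0.2586, 0.0343]
tool_rot: [-0.0, 0.998, -0.055, -0.0]
contact_force: [0.4, 0.2, -1.6]
opening: 0.0481
grip_force: 52.6
```

Emit:
carry_out:
  commands:
    - {"claw":40,"slide":[0,0,-0.1],"twist":[0,0,0]}
    - {"claw":40,"slide":[0,0,0],"twist":[0,0,0]}
    - {"claw":40,"slide":[0,0,0],"twist":[0,0,0]}
    - {"claw":40,"slide":[0,0,0],"twist":[0,0,0]}
    - {"claw":40,"slide":[0,0,0],"twist":[0,0,0]}

```text
clock: 8.68
tcp_pos: [0.4759, 0.2587, 0.0341]
tool_rot: [-0.0, 0.998, -0.055, 0.0]
contact_force: [-5.1, -1.9, 8.6]
opening: 0.0482
grip_force: 53.5
```

Contact came at the expected seated height. I'll release and rise.

Emit:
carry_out:
  commands:
    - {"claw":65,"slide":[0,0,0],"twist":[0,0,0]}
    - {"claw":75,"slide":[0,0,0],"twist":[0,0,0]}
    - {"claw":90,"slide":[0,0,0],"twist":[0,0,0]}
    - {"claw":90,"slide":[0,0,0],"twist":[0,0,0]}
    - {"claw":90,"slide":[0,0,0],"twist":[0,0,0]}

```text
clock: 9.1
tcp_pos: [0.4758, 0.2586, 0.0333]
tool_rot: [0.0, 0.998, -0.055, -0.0]
contact_force: [0.4, 0.1, -0.4]
opening: 0.0769
grip_force: 0.0
```

Emit:
carry_out:
  commands:
    - {"claw":90,"slide":[0,0,1],"twist":[0,0,0]}
    - {"claw":90,"slide":[0,0,2],"twist":[0,0,0]}
    - {"claw":90,"slide":[0,0,3],"twist":[0,0,0]}
    - {"claw":90,"slide":[0,0,4],"twist":[0,0,0]}
    - {"claw":90,"slide":[0,0,4],"twist":[0,0,0]}

```text
clock: 9.52
tcp_pos: [0.4752, 0.2583, 0.1752]
tool_rot: [0.0, 0.998, -0.055, -0.0]
contact_force: [0.4, -0.1, 0.2]
opening: 0.0767
grip_force: 0.0
```

Emit:
carry_out:
  commands:
    - {"claw":0,"slide":[0,0,4],"twist":[0,0,0]}
    - {"claw":0,"slide":[0,0,4],"twist":[0,0,0]}
    - {"claw":0,"slide":[0,0,4],"twist":[0,0,0]}
    - {"claw":0,"slide":[0,0,2],"twist":[0,0,0]}
    - {"claw":0,"slide":[0,0,0],"twist":[0,0,0]}

```text
clock: 9.93
tcp_pos: [0.4763, 0.2589, 0.3199]
tool_rot: [-0.002, 0.998, -0.055, 0.003]
contact_force: [0.3, -0.2, 1.2]
opening: 0.0162
grip_force: 0.0
```

```bash
python3 - <<'E'
from h import *
s=arm.read_state();print(s['tcp_pos'],s['joint_pos'],s['opening'])
im=cam('scene')[0]['img'];it=cam('top')[0]['img']
a=cv2.resize(im[130:290,340:500],(400,400),interpolation=cv2.INTER_CUBIC)
b=cv2.resize(it[180:310,80:210],(400,400),interpolation=cv2.INTER_CUBIC)
cv2.imwrite('pics/c7.png',np.hstack([a,b]))
E
```

```text
[0.47626812 0.25886559 0.31993213] [ 4.50791359e-01 -1.88690837e-01  1.61384721e+00  2.19597699e-05
  1.70870991e+00  2.13175816e+00] 0.016234649636388675
```

View pics/c7.png

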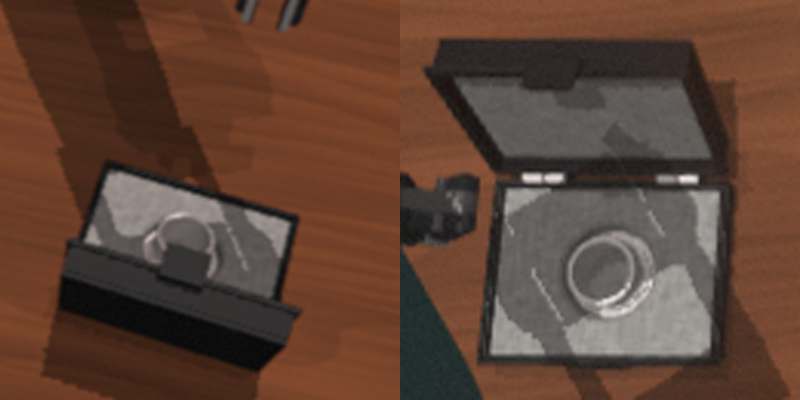

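The sleeve is seated in the nest, centred at about (607,272) in the top crop. The lid is unmoved and the closed fingers are above. Next I'll go behind the lid.

Emit:
carry_out:
  commands:
    - {"claw":0,"slide":[3.8,-0.42,0],"twist":[0,0,0]}
    - {"claw":0,"slide":[3.8,-0.42,0],"twist":[0,0,0]}
    - {"claw":0,"slide":[3.8,-0.42,0],"twist":[0,0,0]}
    - {"claw":0,"slide":[3.8,-0.42,0],"twist":[0,0,0]}
    - {"claw":0,"slide":[3.8,-0.42,0],"twist":[0,0,0]}

```text
clock: 10.45
tcp_pos: [0.6671, 0.237, 0.3116]
tool_rot: [0.0, 0.998, -0.055, -0.001]
contact_force: [0.1, 0.5, 0.7]
opening: 0.0001
grip_force: 0.0
```

Emit:
carry_out:
  commands:
    - {"claw":0,"slide":[0,0,0],"twist":[0,0,0]}
    - {"claw":0,"slide":[0,0,0],"twist":[0,0,0]}
    - {"claw":0,"slide":[0,0,0],"twist":[0,0,0]}
    - {"claw":0,"slide":[0,0,-3],"twist":[0,0,0]}
    - {"claw":0,"slide":[0,0,-3],"twist":[0,0,0]}

```text
clock: 10.87
tcp_pos: [0.6651, 0.2381, 0.2551]
tool_rot: [-0.001, 0.998, -0.055, 0.002]
contact_force: [-0.1, 1.4, -0.2]
opening: 0.0002
grip_force: 0.0
```

Emit:
carry_out:
  commands:
    - {"claw":0,"slide":[0,0,-4],"twist":[0,0,0]}
    - {"claw":0,"slide":[0,0,-4],"twist":[0,0,0]}
    - {"claw":0,"slide":[0,0,-3],"twist":[0,0,0]}
    - {"claw":0,"slide":[0,0,0],"twist":[0,0,0]}
    - {"claw":0,"slide":[0,0,0],"twist":[0,0,0]}

```text
clock: 11.28
tcp_pos: [0.6645, 0.2378, 0.1434]
tool_rot: [0.0, 0.998, -0.055, -0.001]
contact_force: [0.0, -0.3, 0.9]
opening: -0.0002
grip_force: 0.0
```

Emit:
carry_out:
  commands:
    - {"claw":0,"slide":[-1,0.11,0],"twist":[0,0,0]}
    - {"claw":0,"slide":[-1,0.11,0],"twist":[0,0,0]}
    - {"claw":0,"slide":[-0.5,0.05,0],"twist":[0,0,0]}
    - {"claw":0,"slide":[-0.5,0.05,0],"twist":[0,0,0]}
    - {"claw":0,"slide":[0,0,0],"twist":[0,0,0]}

```text
clock: 11.7
tcp_pos: [0.635, 0.2411, 0.1447]
tool_rot: [-0.0, 0.998, -0.055, 0.001]
contact_force: [0.6, 0.4, 0.8]
opening: 0.0
grip_force: 0.0
```

Emit:
carry_out:
  commands:
    - {"claw":0,"slide":[-0.8,0.09,0.1],"twist":[0,0,0]}
    - {"claw":0,"slide":[-0.8,0.09,0.1],"twist":[0,0,0]}
    - {"claw":0,"slide":[-0.8,0.09,0.2],"twist":[0,0,0]}
    - {"claw":0,"slide":[-0.8,0.09,0.2],"twist":[0,0,0]}
    - {"claw":0,"slide":[-0.8,0.09,0.2],"twist":[0,0,0]}

```text
clock: 12.12
tcp_pos: [0.5949, 0.2454, 0.1517]
tool_rot: [-0.0, 0.998, -0.055, 0.0]
contact_force: [3.1, -0.2, 2.0]
opening: 0.0001
grip_force: 1.4
```

Emit:
carry_out:
  commands:
    - {"claw":0,"slide":[-0.7,0.08,0.2],"twist":[0,0,0]}
    - {"claw":0,"slide":[-0.7,0.08,0.2],"twist":[0,0,0]}
    - {"claw":0,"slide":[-0.7,0.08,0.1],"twist":[0,0,0]}
    - {"claw":0,"slide":[-0.7,0.08,0.1],"twist":[0,0,0]}
    - {"claw":0,"slide":[0,0,0],"twist":[0,0,0]}

```text
clock: 12.53
tcp_pos: [0.5665, 0.2487, 0.1575]
tool_rot: [-0.0, 0.998, -0.055, -0.0]
contact_force: [-0.2, -0.6, 0.2]
opening: -0.0001
grip_force: 0.0
```

Emit:
carry_out:
  commands:
    - {"claw":0,"slide":[-1.1,0.12,0.2],"twist":[0,0,0]}
    - {"claw":0,"slide":[-1.1,0.12,0],"twist":[0,0,0]}
    - {"claw":0,"slide":[-1.1,0.12,-0.1],"twist":[0,0,0]}
    - {"claw":0,"slide":[-1.0,0.1,-0.2],"twist":[0,0,0]}
    - {"claw":0,"slide":[-1.0,0.1,-0.4],"twist":[0,0,0]}

```text
clock: 12.95
tcp_pos: [0.5137, 0.2543, 0.1525]
tool_rot: [-0.0, 0.998, -0.055, 0.0]
contact_force: [1.6, -0.3, 1.4]
opening: 0.0001
grip_force: 0.9
```

Emit:
carry_out:
  commands:
    - {"claw":0,"slide":[-0.9,0.1,-0.4],"twist":[0,0,0]}
    - {"claw":0,"slide":[-0.9,0.1,-0.5],"twist":[0,0,0]}
    - {"claw":0,"slide":[-0.9,0.1,-0.7],"twist":[0,0,0]}
    - {"claw":0,"slide":[-0.8,0.09,-0.6],"twist":[0,0,0]}
    - {"claw":0,"slide":[-0.7,0.08,-0.6],"twist":[0,0,0]}

```text
clock: 13.37
tcp_pos: [0.4717, 0.2588, 0.1233]
tool_rot: [0.0, 0.998, -0.055, -0.0]
contact_force: [0.8, -0.7, 0.0]
opening: -0.0001
grip_force: 0.4
```

Emit:
carry_out:
  commands:
    - {"claw":0,"slide":[-0.6,0.07,-0.8],"twist":[0,0,0]}
    - {"claw":0,"slide":[-0.6,0.07,-0.8],"twist":[0,0,0]}
    - {"claw":0,"slide":[-0.6,0.07,-0.8],"twist":[0,0,0]}
    - {"claw":0,"slide":[-0.4,0.04,-0.7],"twist":[0,0,0]}
    - {"claw":0,"slide":[-0.4,0.04,-0.7],"twist":[0,0,0]}

```text
clock: 13.78
tcp_pos: [0.4462, 0.2617, 0.0854]
tool_rot: [0.0, 0.998, -0.055, -0.0]
contact_force: [0.5, -0.2, 0.3]
opening: 0.0003
grip_force: 0.3
```

Emit:
carry_out:
  commands:
    - {"claw":0,"slide":[-0.1,0,-0.3],"twist":[0,0,0]}
    - {"claw":0,"slide":[-0.1,0,-0.3],"twist":[0,0,0]}
    - {"claw":0,"slide":[-0.1,0,-0.3],"twist":[0,0,0]}
    - {"claw":0,"slide":[0,0,-0.2],"twist":[0,0,0]}
    - {"claw":0,"slide":[0,0,0],"twist":[0,0,0]}

```text
clock: 14.2
tcp_pos: [0.4438, 0.2618, 0.0755]
tool_rot: [-0.0, 0.998, -0.055, -0.0]
contact_force: [-0.8, 0.3, 1.8]
opening: 0.0004
grip_force: 0.6
```

Emit:
carry_out:
  commands:
    - {"claw":0,"slide":[-0.2,0,-0.2],"twist":[0,0,0]}
    - {"claw":0,"slide":[-0.2,0,-0.1],"twist":[0,0,0]}
    - {"claw":0,"slide":[0,0,-0.1],"twist":[0,0,0]}
    - {"claw":0,"slide":[0,0,-0.1],"twist":[0,0,0]}
    - {"claw":0,"slide":[0,0,0],"twist":[0,0,0]}

```text
clock: 14.62
tcp_pos: [0.4397, 0.2617, 0.0709]
tool_rot: [0.0, 0.998, -0.055, -0.0]
contact_force: [-4.9, -1.7, 9.7]
opening: 0.0003
grip_force: 5.0
```

Emit:
carry_out:
  commands:
    - {"claw":0,"slide":[0,0,-0.1],"twist":[0,0,0]}
    - {"claw":0,"slide":[0,0,0],"twist":[0,0,0]}
    - {"claw":0,"slide":[0,0,0],"twist":[0,0,0]}
    - {"claw":0,"slide":[0,0,0],"twist":[0,0,0]}
    - {"claw":0,"slide":[0,0,0],"twist":[0,0,0]}

```text
clock: 15.03
tcp_pos: [0.4397, 0.2618, 0.0707]
tool_rot: [-0.0, 0.998, -0.055, -0.0]
contact_force: [-9.6, -5.0, 22.3]
opening: -0.0
grip_force: 10.5
```

The tip stalled at z of about 0.060 m under 22 N, which matches the lid fully shut. I'll back off and take a last look.

Emit:
carry_out:
  commands:
    - {"claw":0,"slide":[0,0,1],"twist":[0,0,0]}
    - {"claw":0,"slide":[0,0,3],"twist":[0,0,0]}
    - {"claw":0,"slide":[0,0,4],"twist":[0,0,0]}
    - {"claw":0,"slide":[0,0,4],"twist":[0,0,0]}
    - {"claw":0,"slide":[0,0,4],"twist":[0,0,0]}

```text
clock: 15.45
tcp_pos: [0.4393, 0.2615, 0.2311]
tool_rot: [0.0, 0.998, -0.055, -0.0]
contact_force: [0.4, 0.3, -0.1]
opening: -0.0001
grip_force: 0.0
```

Emit:
carry_out:
  commands:
    - {"claw":0,"slide":[0,-3,2],"twist":[0,0,0]}
    - {"claw":0,"slide":[0,-3,0],"twist":[0,0,0]}
    - {"claw":0,"slide":[0,-3,0],"twist":[0,0,0]}
    - {"claw":0,"slide":[0,-3,0],"twist":[0,0,0]}
    - {"claw":0,"slide":[0,0,0],"twist":[0,0,0]}

```text
clock: 15.87
tcp_pos: [0.4396, 0.1382, 0.2497]
tool_rot: [0.0, 0.998, -0.056, 0.0]
contact_force: [0.3, 0.2, -0.3]
opening: -0.0003
grip_force: 0.0
```

```bash
python3 - <<'E'
from h import *
s=arm.read_state();print(s['tcp_pos'],s['contact_force'],s['joint_vel'].round(3))
c=cam('scene');t=cam('top')
a=cv2.resize(c[0]['img'][150:270,350:470],(400,400),interpolation=cv2.INTER_CUBIC)
b=cv2.resize(t[0]['img'][180:310,80:210],(400,400),interpolation=cv2.INTER_CUBIC)
def W(P):
    r=R.from_euler('z',-.11).as_matrix(); return np.array(P)@r.T+[.476,.2577,0]
for h in(.060,.064): # draw expected outer-face front/rear edges
    q=W([[-.065,.085,h],[-.065,-.085,h],[.065,-.085,h],[.065,.085,h]])
    print(h,((proj(c,q)-[349.6,149.6])*400/120).round().tolist(),((proj(t,q)-[79.6,179.6])*400/130).round().tolist())
cv2.imwrite('pics/c8.png',np.hstack([a,b]))
E
```

```text
[0.43963609 0.13821358 0.24965044] [ 0.34552702  0.2259288  -0.33301512] [ 0.067  0.033 -0.022  0.022 -0.016  0.098]
0.06 [[373.0, 189.0], [114.0, 117.0], [63.0, 269.0], [336.0, 351.0]] [[66.0, 361.0], [308.0, 361.0], [318.0, 177.0], [84.0, 177.0]]
0.064 [[374.0, 186.0], [115.0, 113.0], [64.0, 266.0], [338.0, 348.0]] [[64.0, 361.0], [307.0, 361.0], [316.0, 176.0], [81.0, 177.0]]
```

View pics/c8.png

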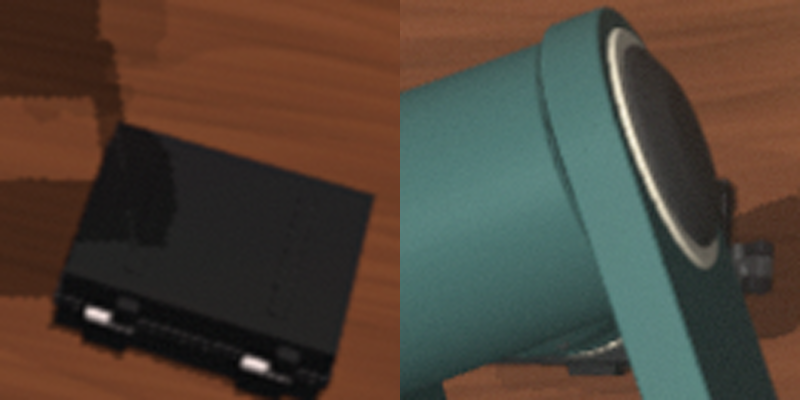

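The lid is down flush: its front corners at (122,123) and (374,195) in the left crop agree with the shut height, and the arm touches nothing. I'm handing in.

```bash
python3 -c "
from rig import job
print(job.sign_off())"
```

```text
the job is handed in; nothing more can be done
None
```

The master sleeve is seated flange down in the nest, the case lid is pressed shut to its full-closed height (22 N, above the 12 N the catch needs), and the job is handed in; no verdict came back.

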